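# Return leftover hose fittings to their stock trays

## Robot

A 6-joint arm with a two-finger parallel gripper is mounted at the origin on the work surface. World frame = base frame: x ahead of the robot, y to its left, z up, the work surface at z = 0. Lengths are in m, angles in rad, forces in N, time in s.
With the tool pointing down it reaches from about 0.375 to 0.975 m from the base axis. Payload 3.8 kg.
Tool frame: the origin (TCP) lies at the very end of the fingers, on their centre line; the grasp point (between the pads) lies 19 mm behind it; z points along the fingers, y is the line along which they close (so a half turn about z gives the same grasp; the last joint's range is limited). The gripper opens to 85 mm and grips with 20 to 120 N. Pads are 22 mm wide; open, the fingers measure 114 mm over their backs; the gripper's body (76 mm by 85 mm) begins 54 mm behind the grasp point. The pads swing forward as they close: fully open they stand 13 mm farther back than shut.
Start: joints at [-1.241, 0.264, 1.604, -0, 1.274, -0.037], TCP at [0.242, -0.63, 0.231] pointing down, gripper open.
Joint ranges: [-2.63, 2.63], [-0.94, 2.18], [0.31, 2.57], [-1.31, 4.45], [0, 2.66], [-2.55, 2.55]. Speed limits (rad/s): [2.57, 2.57, 3.14, 3.14, 3.14, 3.14].

## Interface

Orientations are given as a rotation vector (axis times angle).
In Python, from workcell import get_state, camera, camera_info, order, models gives the robot as it stands. The module is installed in compiled form; this text tells all that it offers.
- The arm moves only by the shell command python3 -m crank 'ROWS'. ROWS is JSON, one flat list of numbers, 5 for each row, row after row: the opening, from 0 (shut) to 1 (fully open), then the shift along the world's x, y, z in mm, then the turn about the world's z in degrees. A call has 1 to 5 rows; each row is the pose to reach, as a shift and turn from the pose commanded when the call began; what a row does not reach only later rows make up. A row lasts 1/12 s, in which the tool goes at most 41.7 mm and 7.16 degrees, less where a joint would pass 70% of its speed; a pose out of reach is approached as far as the arm can. A call with a gripper value outside its range is refused whole. The fingers move at their own pace and stop on an object; the grip force is fixed at half the most. Time passes only in rows, so rows that repeat a pose let the fingers close. It gives the time, the measured TCP pose, the force, the opening and the grip force at its end, in the units of the state.
- get_state(): the state, without advancing time (a new reading comes with each control period).
- camera(name): name is "scene" or "top" or "wrist"; returns the picture (400x640x3 uint8, red, green, blue); there is no depth.
- camera_info(name): a dict with "camera_matrix" (3x3 intrinsics, pixels), "view" (4x4, takes a point from world to camera coordinates); the wrist camera has in their place "tool_from_camera" (4x4, takes a point from camera to tool coordinates, whose origin is the TCP and whose axes are the flange's). Camera axes: x right, y up, looking along -z (the intrinsics and any distortion apply to the point x, -y, -z); pixel columns grow to the right and rows downward; lengths in m; the calibration is good to about 2 mm. The wrist camera is an equidistant fisheye: a pixel r from the principal point sees the ray r / f radians off the axis. A picture is of the moment at which its call begins: read the wrist's pose just before it. camera_info takes no time and is no camera call.
- order.finish_job(): hands the job in; it is judged then, once.
Trained networks look in the newest picture that a camera, given by its name, has taken for a name from the list of things; names that differ only in an ending like _2 or _b are one class to them, and where a whole thing is asked for, a point or a joint stands for the part that bears it (a point fixed in the world has none). Each returns a list of dicts, best first, with "score" (0 to 1); they miss things now and then, are a little off and sometimes report something else, mostly with a low value. They report only what shows in the picture. A call takes as long as a camera call. They do not tell look-alikes from the thing itself.
- models.search_frame(camera, thing): "box" ([centre column, centre row, width, height] in pixels, round what is visible of it).
- models.place_of(camera, thing): "uv" ([column, row] in pixels: a listed point, or the origin of a listed thing).
The state is a dict: "clock": time; "joint_positions": joint angles; "qvel": joint speeds; "joint_efforts": joint torques, N m; "eef_pos": TCP position; "ee_rot": TCP orientation; "ft_force": force on the tool from outside, world axes, zero at the start; "torque": the same for the moment, N m; "grip_width": opening from 0.0 (shut) to 1.0 (fully open); "grip_force": force on a finger pad.
Only numpy, scipy, OpenCV 4.12 (cv2) and the standard library are available. Lean on these libraries where they do the work, as an engineer would, in place of code of your own. Each camera call takes 0.05 s, during which the arm holds its last target. There are 200 camera calls.

## Task

Four fittings are left over on the hose bench: a large ferrule, a small ferrule, a hexagonal union nut and a pipe elbow. Put each one back in the tray that holds others of its kind, on the tray's floor in the free front part, the same way up as it is now (ferrules standing, nut and elbow flat, nothing leaning on or lying over its neighbours or the tray's edge), and let go. Leave the tape measure and the marker where they lie.

Things in the scene. Friction and masses are not known exactly. Their poses are not given: they have to be found in the camera images.
- large_ferrule: Loose plated steel hose ferrule: a plain round sleeve with grooves, 42 mm outside diameter, 32 mm bore, 48 mm high, about 160 g, standing on end on the bench. Origin: centre of its lower end face; z up along its axis.
- small_ferrule: Loose plated steel hose ferrule, the small size: round sleeve 28 mm outside diameter, 19 mm bore, 36 mm high, about 80 g, standing on end. Origin: centre of its lower end face; z up along its axis.
- union_nut: Loose plated steel hexagonal union nut, 50 mm across flats (58 mm across corners), 34 mm bore, 26 mm high, about 190 g, lying flat with its bore upright. Origin: centre of its underside; z up; one pair of flats faces its +y and -y, the others lie 60 degrees round.
- elbow: Loose steel 90 degree pipe elbow lying flat, about 260 g: 28 mm cube block with two round threaded legs, 26 mm diameter, axis 14 mm up, each reaching 48 mm from the block's middle; 62 x 62 mm over all. Origin: under the middle of that square, z up. Block's middle at x = y = -17 mm; from it one leg runs along +x to x = 31, the other along +y to y = 31; grip a leg anywhere past the block.
- tray_large_ferrules: Fixed open blue tray (all four alike but for the stock), 154 mm along x, 136 along y, floor and walls 3 thick; front (-x) wall 22 high, sides 26 in front, 40 from x = -13 rearwards, rear (+x) wall 40. Origin: centre of underside, z up. Two large ferrules (42 mm round, 48 high) stand fixed in its rear; floor free from x = -74 to 25 mm.
- tray_small_ferrules: Fixed open blue tray (all four alike but for the stock), 154 mm along x, 136 along y, floor and walls 3 thick; front (-x) wall 22 high, sides 26 in front, 40 from x = -13 rearwards, rear (+x) wall 40. Origin: centre of underside, z up. Three small ferrules (28 mm round, 36 high) stand fixed in its rear; floor free from x = -74 to 36 mm.
- tray_union_nuts: Fixed open blue tray (all four alike but for the stock), 154 mm along x, 136 along y, floor and walls 3 thick; front (-x) wall 22 high, sides 26 in front, 40 from x = -13 rearwards, rear (+x) wall 40. Origin: centre of underside, z up. Two hexagonal union nuts (50 mm across flats, 26 high) lie fixed in its rear; floor free from x = -74 to 14 mm.
- tray_elbows: Fixed open blue tray (all four alike but for the stock), 154 mm along x, 136 along y, floor and walls 3 thick; front (-x) wall 22 high, sides 26 in front, 40 from x = -13 rearwards, rear (+x) wall 40. Origin: centre of underside, z up. Two elbows (62 mm square, 28 high) lie fixed in its rear; floor free from x = -74 to 11 mm, room for a third set square to the tray.
- tape_measure: Bystander: black and yellow tape measure lying flat on the bench, 66 by 62 mm, 36 mm high, 220 g. Origin: centre of its underside. Not to be disturbed.
- marker: Bystander: paint marker lying on the bench, white barrel and square black cap, 143 mm long along its x, 17 mm thick, 30 g. Origin: middle of its length, on the bench. Not to be disturbed.
Not all that is in view belongs to the job. What is shaped like the elbow but red is not meant. What is shaped like the union_nut but pink is not meant.

How it is judged:
By the outcome, as a careful person would: the job done as asked, in the order asked, and still so for the second after the job is handed in, with the robot touching nothing.
It also fails if it takes over 99 s, if anything falls off the work surface, if the arm or the gripper's body presses on something with over 40 N, if the wrist force passes 120 N, or if a joint passes its speed limit or range.

## Working session

There is one attempt and no reset: what is moved stays moved. The work goes in short steps, Python scripts to look and compute and a shell command to move; the robot and the scene stay as the last step left them, time stands still between calls to the robot, and variables do not carry over. Pictures are saved under pics/ and viewed, at most 14 in all, crops included, and the job is handed in when it is done.

```bash
mkdir -p pics
cat > h.py <<'E'
import numpy as np, cv2
from workcell import get_state, camera, camera_info, order, models
def ray(cam,u,v):
    ci=camera_info(cam);K=np.array(ci["camera_matrix"]);V=np.array(ci["view"])
    d=np.linalg.inv(K)@[u,v,1];d=np.array([d[0],-d[1],-d[2]])
    R=V[:3,:3].T;return -R@V[:3,3],R@d
def at(cam,u,v,z):
    o,d=ray(cam,u,v);return o+d*(z-o[2])/d[2]
def px(cam,p):
    ci=camera_info(cam);K=np.array(ci["camera_matrix"]);V=np.array(ci["view"])
    c=V[:3,:3]@p+V[:3,3];q=K@[c[0],-c[1],-c[2]];return q[:2]/q[2]
E
python3 - <<'E'
from h import *
for c in("scene","top"):
    im=camera(c);cv2.imwrite(f"pics/{c}0.png",im[:,:,::-1])
    ci=camera_info(c);print(c,{k:np.round(v,3).tolist() if not isinstance(v,str) else v for k,v in ci.items()})
for t in "large_ferrule small_ferrule union_nut elbow tray_large_ferrules tray_small_ferrules tray_union_nuts tray_elbows tape_measure marker".split():
    for r in models.place_of("top",t)[:5]:
        print(t,round(r["score"],2),np.round(r["uv"]),np.round(at("top",*r["uv"],0)[:2],3))
print(camera_info("wrist"));print(get_state())
E
```

```text
scene {'camera_matrix': [[477.704, 0.0, 323.612], [0.0, 477.704, 206.827], [0.0, 0.0, 1.0]], 'view': [[-0.213, 0.977, 0.011, 0.158], [-0.775, -0.176, 0.607, 0.385], [0.595, 0.121, 0.795, -1.666], [0.0, 0.0, 0.0, 1.0]]}
top {'camera_matrix': [[387.591, 0.0, 316.085], [0.0, 387.591, 197.282], [0.0, 0.0, 1.0]], 'view': [[-0.021, -1.0, 0.011, -0.032], [0.998, -0.02, 0.059, -0.516], [-0.059, 0.012, 0.998, -1.203], [0.0, 0.0, 0.0, 1.0]]}
large_ferrule 0.56 [238. 230.] [0.419 0.206]
small_ferrule 0.48 [369. 220.] [ 0.441 -0.21 ]
union_nut 0.67 [198. 245.] [0.372 0.332]
union_nut 0.65 [275. 216.] [0.459 0.089]
elbow 0.73 [272. 215.] [0.463 0.097]
elbow 0.7 [457. 253.] [ 0.331 -0.486]
elbow 0.67 [330. 224.] [ 0.43  -0.087]
tray_large_ferrules 0.58 [355. 151.] [ 0.663 -0.17 ]
tray_large_ferrules 0.35 [240. 228.] [0.424 0.201]
tray_small_ferrules 0.82 [179. 193.] [0.539 0.393]
tray_union_nuts 0.75 [420. 193.] [ 0.525 -0.374]
tray_elbows 0.83 [253. 162.] [0.633 0.156]
tray_elbows 0.67 [238. 229.] [0.421 0.206]
tape_measure 0.69 [193. 147.] [0.684 0.347]
marker 0.56 [302. 146.] [ 0.68  -0.002]
ma
[... 553 characters left out ...]
.00000000e+00]])}
{'clock': 0.6, 'joint_positions': array([-1.24089705e+00,  2.63873842e-01,  1.60396387e+00, -1.15917183e-05,
        1.27364808e+00, -3.68767049e-02]), 'qvel': array([ 0.00137188,  0.00010295, -0.00257018,  0.00055684,  0.00063728,
       -0.00142163]), 'joint_efforts': array([-1.85641611e-04, -5.14637554e+01, -3.67456305e+01, -2.03485324e-04,
        1.26233012e-03, -2.40149532e-06]), 'eef_pos': array([ 0.24207988, -0.63013119,  0.23131691]), 'ee_rot': array([3.08880634e+00, 5.72892136e-01, 7.28207035e-06]), 'ft_force': array([1.00148924, 0.51509189, 0.08917603]), 'torque': array([ 0.02664465,  0.05911503, -0.0247083 ]), 'grip_force': 0.0, 'grip_width': 1.0039974380211303}
```

View pics/top0.png

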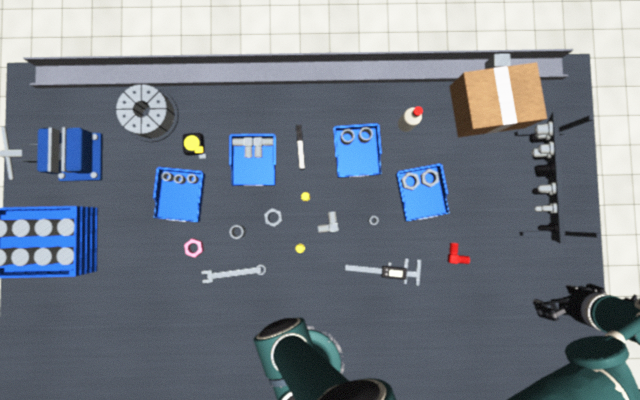

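View pics/scene0.png

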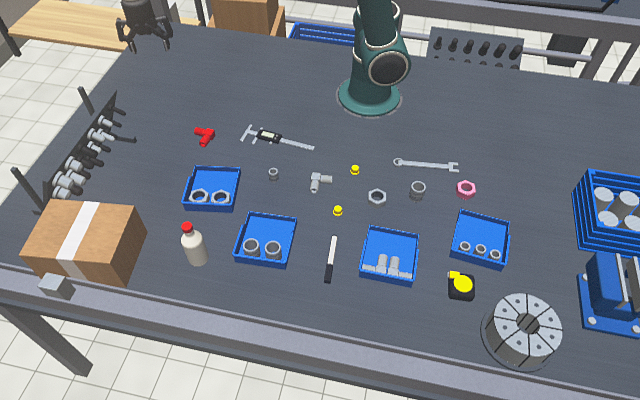

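The top picture shows the loose large ferrule at (237,231), the nut at (273,217), the elbow at (329,223) and the small ferrule at (374,220). The trays are small ferrules (179,194), elbows (253,160), large ferrules (357,151) and nuts (423,192). The pink nut (193,247) and red elbow (458,253) are decoys. Next I fit model silhouettes to get exact poses.

```bash
cat > fit.py <<'E'
from h import *
from scipy.optimize import minimize
S=6
def cyl(r,h,n=24):
    a=np.arange(n)*2*np.pi/n;return np.array([[r*np.cos(t),r*np.sin(t),z] for t in a for z in(0,h)])
def box(x0,x1,y0,y1,z0,z1): return np.array([[x,y,z] for x in(x0,x1) for y in(y0,y1) for z in(z0,z1)])
def leg(ax):
    c=cyl(.013,.034);p=np.stack([c[:,2]-.003,c[:,0]-.017,c[:,1]+.014],1)
    return p if ax==0 else p[:,[1,0,2]]
a=np.arange(6)*np.pi/3
nut=np.array([[.0289*np.cos(t),.0289*np.sin(t),z] for t in a for z in(0,.026)])
tray=[np.vstack([box(-.077,.077,-.068,.068,0,.022),box(-.077,.077,-.068,.068,0,.026),box(-.013,.077,-.068,.068,0,.04)])]
M=dict(large_ferrule=[cyl(.021,.048)],small_ferrule=[cyl(.014,.036)],union_nut=[nut],
 elbow=[box(-.031,-.003,-.031,-.003,0,.028),leg(0),leg(1)])
def pose(p,P):
    c,s=np.cos(p[2]),np.sin(p[2]);return P@np.array([[c,s,0],[-s,c,0],[0,0,1]])+[p[0],p[1],0]
def fit(im,cam,parts,p0,metal,half,hull=False,yaws=(0,)):
    u0,v0=np.round(px(cam,np.array([p0[0],p0[1],.015]))).astype(int)-half
    c=im[v0:v0+2*half,u0:u0+2*half];c=cv2.resize(c,None,fx=S,fy=S,interpolation=cv2.INTER_CUBIC)
    h=cv2.cvtColor(c,cv2.COLOR_RGB2HSV).astype(int)
    m=(h[...,2]>105)&(h[...,1]<70) if metal else (h[...,1]>120)&(h[...,0]>95)&(h[...,0]<125)&(h[...,2]>60)
    m=m.astype(np.uint8)
    n,l,st,ce=cv2.connectedComponentsWithStats(m)
    k=1+np.argmax(st[1:,4]-20*np.hypot(*(ce[1:]-half*S).T));m=(l==k).astype(np.uint8)
    cs,_=cv2.findContours(m,cv2.RETR_EXTERNAL,cv2.CHAIN_APPROX_NONE);cn=max(cs,key=cv2.contourArea)
    if hull:cn=cv2.convexHull(cn)
    m=cv2.drawContours(np.zeros_like(m),[cn],-1,1,-1)
    def ren(p):
        r=np.zeros_like(m)
        for P in parts:
            q=np.array([px_(x) for x in pose(p,P)]);q=(q-[u0,v0]+.5)*S-.5
            cv2.fillConvexPoly(r,cv2.convexHull(np.round(q*16).astype(np.int32)),1,shift=4)
        return r
    ci=camera_info(cam);K=np.array(ci["camera_matrix"]);V=np.array(ci["view"])
    def px_(x):
        d=V[:3,:3]@x+V[:3,3];q=K@[d[0],-d[1],-d[2]];return q[:2]/q[2]
    def cost(p):
        r=ren(p);return 1-(r&m).sum()/max(1,(r|m).sum())
    best=None
    for y in yaws:
        x0=np.array([p0[0],p0[1],y])
        s=minimize(cost,x0,method="Nelder-Mead",options=dict(initial_simplex=x0+np.vstack([np.zeros(3),np.diag([.008,.008,.2])]),xatol=2e-4,fatol=1e-4,maxiter=150))
        if best is None or s.fun<best.fun:best=s
    return best.x,1-best.fun
E
cat > run.py <<'E'
from fit import *
I={c:cv2.imread(f"pics/{c}0.png")[:,:,::-1] for c in("top","scene")}
uv=dict(large_ferrule=(237,231),small_ferrule=(374,220),union_nut=(273,217),elbow=(329,223))
for n,c in uv.items():
    p=at("top",*c,.015)
    ys={"union_nut":(0,.5),"elbow":np.arange(4)*np.pi/2+.4}.get(n,(0,))
    for cam in I:
        x,s=fit(I[cam],cam,M[n],p,True,22,yaws=ys);print(n,cam,np.round(x[:2],4),round(np.degrees(x[2]),1),round(s,2))
for n,c in dict(L=(357,151),S=(179,194),N=(423,192),E=(253,160)).items():
    p=at("top",*c,.02)
    for cam in I:
        x,s=fit(I[cam],cam,tray,p,False,45,hull=True,yaws=(-.1,.1));print(n,cam,np.round(x[:2],4),round(np.degrees(x[2]),1),round(s,2))
E
python3 run.py
```

```text
large_ferrule top [0.3813 0.246 ] 29.9 0.2
large_ferrule scene [0.4517 0.2382] -3.9 0.16
small_ferrule top [ 0.4402 -0.223 ] 0.0 0.0
small_ferrule scene [ 0.5003 -0.2307] -7.1 0.07
union_nut top [0.4545 0.0944] 46.8 0.3
union_nut scene [0.4967 0.0868] 34.5 0.17
elbow top [ 0.4078 -0.0575] 21.2 0.18
elbow scene [ 0.4622 -0.0967] 149.2 0.18
L top [ 0.6617 -0.175 ] 3.7 0.92
L scene [ 0.6578 -0.1768] 3.1 0.98
S top [0.5328 0.3894] -4.8 0.94
S scene [0.5298 0.3874] -6.2 0.97
N top [ 0.5253 -0.379 ] 7.9 0.93
N scene [ 0.5209 -0.3788] 9.2 0.98
E top [0.6393 0.1543] -0.4 0.93
E scene [0.6345 0.1542] -0.4 0.95
```

```bash
python3 - <<'E'
import cv2,numpy as np
t=cv2.imread("pics/top0.png");s=cv2.imread("pics/scene0.png")
a=cv2.resize(t[200:250,220:400],(720,200),interpolation=cv2.INTER_CUBIC)
b=cv2.resize(s[155:215,260:440],(720,240),interpolation=cv2.INTER_CUBIC)
cv2.imwrite("pics/crop0.png",np.vstack([a,b]))
print(t[210:236:2,237],"\n",t[205,225],s[180,378],s[173,273])
E
sed -i 's/m=(h\[...,2\]>105)&(h\[...,1\]<70) if metal/g=cv2.GaussianBlur(cv2.cvtColor(c,cv2.COLOR_RGB2GRAY),(0,0),2); th=(np.median(g)+np.percentile(g,98))*.45; m=(g>th) if metal/' fit.py
sed -i 's/metal,half,hull=False/metal,half,hull=False/; s/True,22,/True,16,/' fit.py run.py; python3 run.py | head -8
```

```text
[[103  95  86]
 [102  93  85]
 [102  89  82]
 [101  91  84]
 [102  95  85]
 [104  91  83]
 [103  91  86]
 [127 118 111]
 [192 185 179]
 [101  89  84]
 [108  97  89]
 [107  98  90]
 [101  89  83]] 
 [108  96  87] [114 101  94] [150 142 137]
large_ferrule top [0.4137 0.2066] 13.6 0.87
large_ferrule scene [0.3732 0.2071] -32.9 0.68
small_ferrule top [ 0.4405 -0.221 ] 1.4 0.89
small_ferrule scene [ 0.4332 -0.2206] 3.8 0.48
union_nut top [0.4563 0.0946] 7.3 0.96
union_nut scene [0.4449 0.0927] 4.6 0.69
elbow top [ 0.4366 -0.0752] 6.7 0.85
elbow scene [ 0.4297 -0.0764] 367.6 0.69
```

View pics/crop0.png

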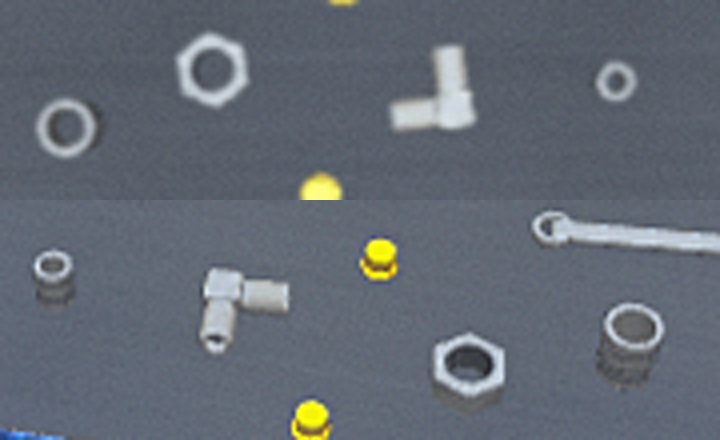

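The crops show each ring's bright top face while its sides stay dark. I refit the ferrules and the nut by their top faces only.

```bash
cat >> fit.py <<'E'
for k,h in dict(large_ferrule=.048,small_ferrule=.036,union_nut=.026).items():
    M[k]=[P[P[:,2]>h-.001] for P in M[k]]
E
sed -i 's/\*.45; m=/*.5; m=/' fit.py; python3 run.py | head -8
```

```text
large_ferrule top [0.4141 0.2034] 11.5 0.94
large_ferrule scene [0.4126 0.2032] 16.2 0.97
small_ferrule top [ 0.4396 -0.2183] -1.8 0.87
small_ferrule scene [ 0.4386 -0.219 ] 1.7 0.94
union_nut top [0.4561 0.0934] 8.3 0.97
union_nut scene [0.4555 0.0932] 8.3 0.96
elbow top [ 0.4361 -0.0745] 7.9 0.8
elbow scene [ 0.4283 -0.0765] 369.0 0.63
```

Both cameras now agree to about 1–2 mm for the ferrules and the nut. First move: over the large ferrule.

```bash
python3 -m crank '[1,100,175,0,-18, 1,100,175,0,-18, 1,100,175,0,-18, 1,100,175,0,-18, 1,100,175,0,-18]'
python3 -m crank '[1,71,185,0,0, 1,71,185,0,0, 1,71,185,0,0, 1,71,185,0,0, 1,71,185,0,0]' >/dev/null
python3 -m crank '[1,0,200,0,0, 1,0,200,0,0, 1,0,200,0,0, 1,0,200,0,0, 1,0,200,0,0]' >/dev/null
python3 -m crank '[1,0,200,0,0, 1,0,200,0,0, 1,0,200,0,0, 1,0,200,0,0, 1,0,200,0,0]' >/dev/null
python3 -m crank '[1,0,73,-100,0, 1,0,73,-100,0, 1,0,73,-100,0, 1,0,73,-100,0, 1,0,73,-100,0]'
```

```text
clock: 1.02
eef_pos: [0.3429, -0.4528, 0.2314]
ee_rot: [-3.14, -0.082, -0.001]
ft_force: [0.5, -0.8, 0.6]
grip_width: 0.999
grip_force: 0.0
clock: 2.68
eef_pos: [0.411, 0.203, 0.1292]
ee_rot: [3.138, 0.087, -0.008]
ft_force: [1.3, 0.0, -0.1]
grip_width: 1.002
grip_force: 0.0
```

```bash
python3 -m crank '[1,0,0,-60,0, 1,0,0,-90,0, 1,0,0,-110,0, 1,0,0,-125,0, 1,0,0,-125,0]'
python3 -m crank '[0,0,0,0,0, 0,0,0,0,0, 0,0,0,0,0, 0,0,0,0,0, 0,0,0,0,0]'
python3 -m crank '[0,0,0,0,0, 0,0,0,0,0, 0,0,0,0,0, 0,0,0,0,0, 0,0,0,0,0]'
python3 - <<'E'
from h import *
cv2.imwrite("pics/w1.png",camera("wrist")[:,:,::-1])
E
```

```text
clock: 3.1
eef_pos: [0.4117, 0.2012, 0.0047]
ee_rot: [3.139, 0.081, -0.006]
ft_force: [-0.7, 0.1, -1.2]
grip_width: 0.997
grip_force: 0.0
clock: 3.52
eef_pos: [0.4153, 0.2036, 0.0088]
ee_rot: [-3.139, -0.083, -0.007]
ft_force: [-0.2, -1.5, 7.7]
grip_width: 0.475
grip_force: 60.0
clock: 3.93
eef_pos: [0.4153, 0.2036, 0.0089]
ee_rot: [-3.139, -0.083, -0.007]
ft_force: [-1.1, -1.5, 6.9]
grip_width: 0.481
grip_force: 60.0
```

View pics/w1.png

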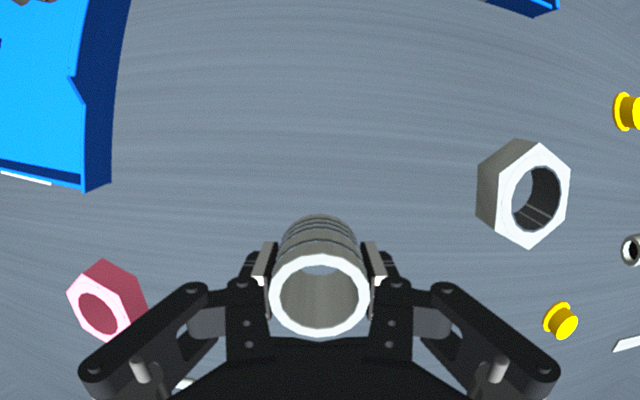

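The wrist picture shows the ferrule centred between the pads at (318,293), with the decoy nut and the bench clear. I lift it and carry it to its tray.

```bash
python3 -m crank '[0,0,0,40,0, 0,0,0,80,0, 0,0,0,120,0, 0,0,0,120,0, 0,0,0,120,0]'
python3 -m crank '[0,91,-157,0,0, 0,91,-157,0,0, 0,91,-157,0,0, 0,91,-157,0,0, 0,91,-157,0,0]' >/dev/null
python3 -m crank '[0,91,-157,0,0, 0,91,-157,0,0, 0,91,-157,0,0, 0,91,-157,0,0, 0,91,-157,0,0]' >/dev/null
python3 -m crank '[0,40,-67,0,0, 0,40,-67,0,0, 0,40,-67,0,0, 0,40,-67,0,0, 0,40,-67,0,0]'
python3 - <<'E'
from h import *
print(get_state()["eef_pos"]);cv2.imwrite("pics/w2.png",camera("wrist")[:,:,::-1])
E
```

```text
clock: 4.4
eef_pos: [0.4162, 0.2042, 0.1308]
ee_rot: [-3.137, -0.083, -0.014]
ft_force: [0.2, -0.2, -1.9]
grip_width: 0.476
grip_force: 61.3
clock: 5.65
eef_pos: [0.6336, -0.1774, 0.1245]
ee_rot: [-3.139, -0.082, 0.005]
ft_force: [-0.1, 1.3, -0.6]
grip_width: 0.481
grip_force: 61.6
[ 0.63357996 -0.17742154  0.12448166]
```

View pics/w2.png

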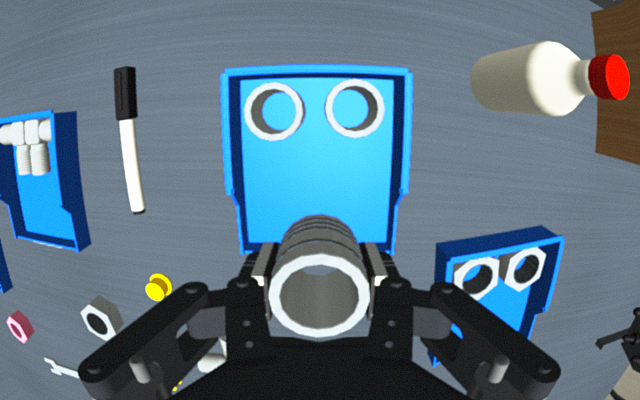

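Ferrule is held upright over its tray, squarely in line; stock ferrules are at (274,110) and (354,108). Lower it and release.

```bash
python3 -m crank '[0,0,0,-40,0, 0,0,0,-75,0, 0,0,0,-95,0, 0,0,0,-107,0, 0,0,0,-113,0]'
python3 -m crank '[0,0,0,0,0, 0,0,0,0,0, 0,0,0,0,0, 0.7,0,0,0,0, 0.7,0,0,0,0]'
python3 -m crank '[0.7,0,0,0,0, 0.7,0,0,0,0, 0.7,0,0,30,0, 0.7,0,0,70,0, 0.7,0,0,115,0]'
python3 - <<'E'
from fit import *
I=camera("scene");cv2.imwrite("pics/s2.png",I[:,:,::-1])
W=camera("wrist");cv2.imwrite("pics/w3.png",W[:,:,::-1])
E
```

```text
clock: 6.12
eef_pos: [0.6318, -0.1757, 0.0119]
ee_rot: [-3.138, -0.085, 0.011]
ft_force: [-16.9, 6.7, 31.0]
grip_width: 0.478
grip_force: 64.3
clock: 6.53
eef_pos: [0.6361, -0.1783, 0.0146]
ee_rot: [3.14, 0.083, 0.003]
ft_force: [0.0, 0.1, 0.4]
grip_width: 0.698
grip_force: 0.0
clock: 6.95
eef_pos: [0.6332, -0.1776, 0.1239]
ee_rot: [-3.139, -0.082, 0.007]
ft_force: [1.6, 0.6, -0.3]
grip_width: 0.696
grip_force: 0.0
```

View pics/w3.png

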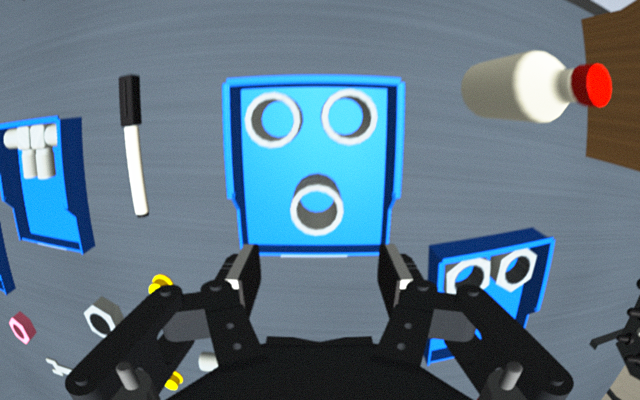

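The large ferrule stands at (317,210) in its tray, clear of the walls and stock. Next, the small ferrule.

```bash
python3 -m crank '[1,-196,-41,0,0, 1,-196,-41,0,0, 1,-196,-41,0,0, 1,-196,-41,0,0, 1,-196,-41,0,0]' >/dev/null
python3 -m crank '[1,0,0,-40,0, 1,0,0,-80,0, 1,0,0,-105,0, 1,0,0,-117,0, 1,0,0,-122,0]'
python3 -m crank '[1,0,0,0,0, 0,0,0,0,0, 0,0,0,0,0, 0,0,0,0,0, 0,0,0,0,0]'
python3 -m crank '[0,0,0,0,0, 0,0,0,0,0, 0,0,0,0,0, 0,0,0,0,0, 0,0,0,0,0]'
python3 -m crank '[0,0,0,20,0, 0,0,0,55,0, 0,0,0,95,0, 0,0,0,135,0, 0,0,0,135,0]'
```

```text
clock: 7.88
eef_pos: [0.4369, -0.2181, 0.0004]
ee_rot: [-3.138, -0.082, 0.006]
ft_force: [-0.5, -0.4, -0.4]
grip_width: 1.004
grip_force: 0.0
clock: 8.3
eef_pos: [0.4402, -0.2197, 0.0042]
ee_rot: [3.139, 0.083, 0.003]
ft_force: [0.8, 0.8, -0.1]
grip_width: 0.452
grip_force: 0.0
clock: 8.72
eef_pos: [0.4401, -0.2195, 0.0041]
ee_rot: [3.14, 0.083, 0.003]
ft_force: [0.3, -0.2, 5.4]
grip_width: 0.313
grip_force: 58.8
clock: 9.13
eef_pos: [0.4444, -0.2221, 0.1468]
ee_rot: [3.133, 0.083, 0.02]
ft_force: [1.6, -0.3, 0.1]
grip_width: 0.308
grip_force: 59.1
```

```bash
python3 -m crank '[0,24,203,0,0, 0,24,203,0,0, 0,24,203,0,0, 0,24,203,0,0, 0,24,203,0,0]' >/dev/null
python3 -m crank '[0,24,203,0,0, 0,24,203,0,0, 0,24,203,0,0, 0,24,203,0,0, 0,24,203,0,0]' >/dev/null
python3 -m crank '[0,24,203,0,0, 0,24,203,0,0, 0,24,203,0,0, 0,24,203,0,0, 0,24,203,0,0]'
python3 -m crank '[0,0,0,-10,0, 0,0,0,-10,0, 0,0,0,-10,0]'
python3 - <<'E'
from h import *
cv2.imwrite("pics/w4.png",camera("wrist")[:,:,::-1])
E
```

```text
clock: 10.38
eef_pos: [0.5106, 0.3924, 0.1373]
ee_rot: [-3.14, -0.084, 0.0]
ft_force: [-0.1, -1.1, -0.7]
grip_width: 0.31
grip_force: 59.3
clock: 10.63
eef_pos: [0.5098, 0.3891, 0.1262]
ee_rot: [3.138, 0.084, -0.005]
ft_force: [-0.0, -0.2, -0.7]
grip_width: 0.309
grip_force: 59.5
```

View pics/w4.png

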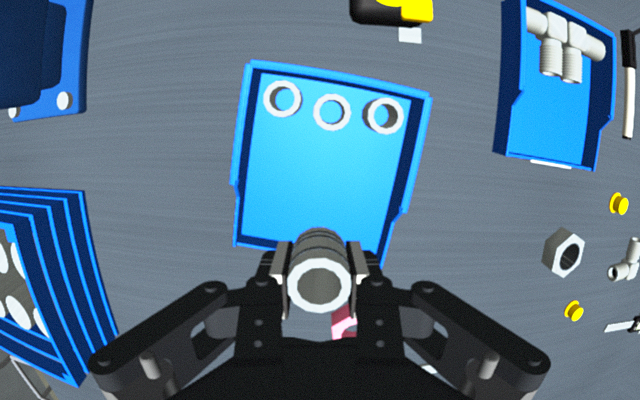

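The small ferrule hangs over the tray with three small ferrules, stock at (281,98), (332,112) and (385,117). Lower it and release.

```bash
python3 -m crank '[0,0,0,-40,0, 0,0,0,-75,0, 0,0,0,-100,0, 0,0,0,-112,0, 0,0,0,-117,0]'
python3 -m crank '[0,0,0,-2,0, 0,0,0,-3,0, 0,0,0,-4,0, 0,0,0,-4,0, 0.55,0,0,-4,0]'
python3 -m crank '[0.55,0,0,0,0, 0.55,0,0,0,0, 0.55,0,0,0,0, 0.55,0,0,25,0, 0.55,0,0,60,0]'
python3 -m crank '[0.55,0,0,40,0, 0.55,0,0,60,0, 0.55,0,0,60,0]'
python3 - <<'E'
from h import *
cv2.imwrite("pics/w5.png",camera("wrist")[:,:,::-1])
E
```

```text
clock: 11.1
eef_pos: [0.5095, 0.3872, 0.0085]
ee_rot: [3.138, 0.08, -0.006]
ft_force: [-0.2, 0.2, -0.8]
grip_width: 0.309
grip_force: 59.5
clock: 11.52
eef_pos: [0.5122, 0.3907, 0.0087]
ee_rot: [-3.139, -0.083, -0.004]
ft_force: [-0.7, -0.6, -0.4]
grip_width: 0.439
grip_force: 0.0
clock: 11.93
eef_pos: [0.5077, 0.3876, 0.0631]
ee_rot: [3.135, 0.083, -0.012]
ft_force: [0.7, 0.1, -0.8]
grip_width: 0.553
grip_force: 0.0
clock: 12.18
eef_pos: [0.515, 0.3927, 0.1345]
ee_rot: [-3.134, -0.083, -0.016]
ft_force: [1.2, 0.5, 0.4]
grip_width: 0.553
grip_force: 0.0
```

View pics/w5.png

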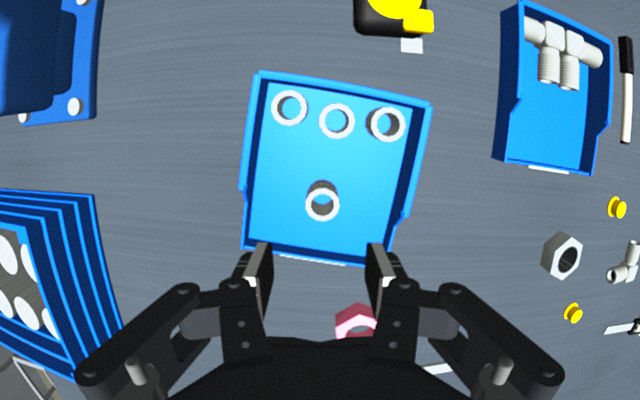

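The small ferrule stands at (322,203), upright and clear. Next, the nut.

```bash
python3 -m crank '[1,-28,-149,0,5, 1,-28,-149,0,5, 1,-28,-149,0,5, 1,-28,-149,0,5, 1,-28,-149,0,5]' >/dev/null
python3 -m crank '[1,-27,-148,0,0, 1,-27,-148,0,0, 1,-27,-148,0,0, 1,-27,-148,0,0, 1,-27,-148,0,0]' >/dev/null
python3 -m crank '[1,0,0,-40,0, 1,0,0,-80,0, 1,0,0,-105,0, 1,0,0,-119,0, 1,0,0,-125,0]'
python3 -m crank '[1,0,0,0,0, 0,0,0,0,0, 0,0,0,0,0, 0,0,0,0,0, 0,0,0,0,0]'
python3 -m crank '[0,0,0,0,0, 0,0,0,0,0, 0,0,0,0,0]'
python3 -m crank '[0,0,0,20,0, 0,0,0,55,0, 0,0,0,95,0, 0,0,0,130,0, 0,0,0,130,0]'
python3 - <<'E'
from h import *
cv2.imwrite("pics/w6.png",camera("wrist")[:,:,::-1])
E
```

```text
clock: 13.48
eef_pos: [0.4528, 0.0932, -0.0019]
ee_rot: [3.134, 0.22, -0.011]
ft_force: [-0.2, 0.6, 0.7]
grip_width: 1.003
grip_force: 0.0
clock: 13.9
eef_pos: [0.458, 0.0933, 0.0037]
ee_rot: [-3.133, -0.22, -0.006]
ft_force: [1.1, -0.5, 0.2]
grip_width: 0.568
grip_force: 63.2
clock: 14.15
eef_pos: [0.458, 0.0933, 0.0037]
ee_rot: [-3.133, -0.219, -0.006]
ft_force: [-0.5, 1.3, 6.3]
grip_width: 0.569
grip_force: 64.1
clock: 14.57
eef_pos: [0.4616, 0.0937, 0.1399]
ee_rot: [-3.133, -0.219, -0.022]
ft_force: [2.1, 0.6, -1.4]
grip_width: 0.569
grip_force: 63.2
```

View pics/w6.png

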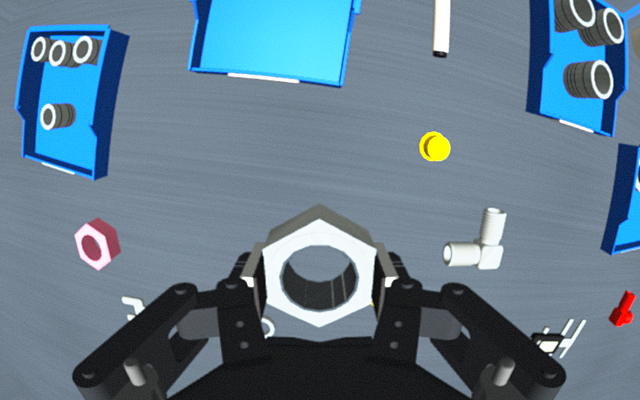

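The nut is held flat, gripped across two flats at (320,278). Carry it to the nut tray.

```bash
python3 -m crank '[0,12,-159,0,0, 0,12,-159,0,0, 0,12,-159,0,0, 0,12,-159,0,0, 0,12,-159,0,0]' >/dev/null
python3 -m crank '[0,12,-159,0,0, 0,12,-159,0,0, 0,12,-159,0,0, 0,12,-159,0,0, 0,12,-159,0,0]' >/dev/null
python3 -m crank '[0,12,-159,0,0, 0,12,-159,0,0, 0,12,-159,0,0, 0,12,-159,0,0, 0,12,-159,0,0]'
python3 -m crank '[0,0,0,-40,0, 0,0,0,-80,0, 0,0,0,-80,0, 0,0,0,-80,0]'
python3 -m crank '[0,0,0,-20,0, 0,0,0,-34,0, 0,0,0,-41,0, 0,0,0,-44,0, 0,0,0,-46,0]'
python3 -m crank '[0,0,0,0,0, 0,0,0,0,0, 0.75,0,0,0,0, 0.75,0,0,0,0, 0.75,0,0,0,0]'
python3 -m crank '[0.75,0,0,0,0, 0.75,0,0,25,0, 0.75,0,0,60,0, 0.75,0,0,100,0, 0.75,0,0,126,0]'
python3 - <<'E'
from h import *
cv2.imwrite("pics/w7.png",camera("wrist")[:,:,::-1])
E
```

```text
clock: 15.87
eef_pos: [0.4919, -0.3892, 0.1305]
ee_rot: [3.132, 0.214, -0.001]
ft_force: [0.6, -0.2, -1.6]
grip_width: 0.573
grip_force: 63.9
clock: 16.2
eef_pos: [0.4887, -0.3803, 0.0473]
ee_rot: [-3.126, -0.219, 0.012]
ft_force: [0.0, -0.7, -1.7]
grip_width: 0.572
grip_force: 63.8
clock: 16.62
eef_pos: [0.492, -0.3836, 0.0067]
ee_rot: [-3.133, -0.22, 0.001]
ft_force: [-4.6, 4.8, 13.7]
grip_width: 0.571
grip_force: 65.7
clock: 17.03
eef_pos: [0.4926, -0.3846, 0.0068]
ee_rot: [3.133, 0.219, 0.002]
ft_force: [-0.5, -0.2, -0.3]
grip_width: 0.752
grip_force: 0.0
clock: 17.45
eef_pos: [0.4931, -0.385, 0.1356]
ee_rot: [3.131, 0.219, 0.004]
ft_force: [1.6, -1.3, 0.3]
grip_width: 0.746
grip_force: 0.0
```

View pics/w7.png

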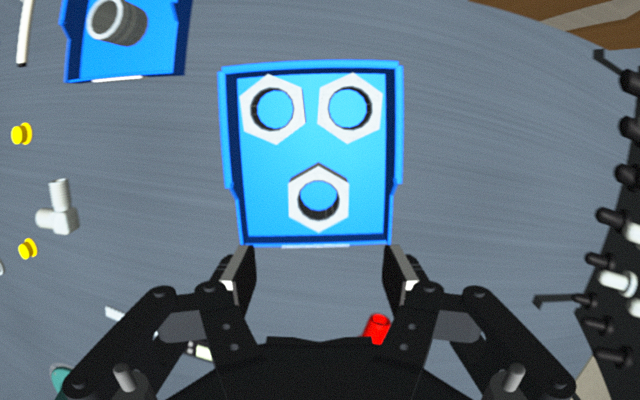

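The nut lies flat at (318,199) in its tray, clear of its neighbours. Next I go above the elbow and look.

```bash
python3 -m crank '[1,-40,148,0,0, 1,-40,148,0,0, 1,-40,148,0,0, 1,-40,148,0,0, 1,-40,148,0,0]' >/dev/null
python3 -m crank '[1,2,147,0,0, 1,2,147,0,0, 1,2,147,0,0, 1,2,147,0,0, 1,2,147,0,0]' >/dev/null
python3 -m crank '[1,0,0,-60,0, 1,0,0,-60,0, 1,0,0,-60,0, 1,0,0,-60,0]'
python3 - <<'E'
from h import *
from scipy.spatial.transform import Rotation as R
s=get_state();W=camera("wrist")
ci=camera_info("wrist");K=np.array(ci["camera_matrix"]);T=np.array(ci["tool_from_camera"])
Rt=R.from_rotvec(s["ee_rot"]).as_matrix()
def wpx(p):
    c=T[:3,:3].T@(Rt.T@(np.array(p)-s["eef_pos"])-T[:3,3]);c=np.array([c[0],-c[1],-c[2]])
    th=np.arctan2(np.hypot(c[0],c[1]),c[2]);return K[:2,2]+K[0,0]*th*c[:2]/np.hypot(c[0],c[1])
im=W[:,:,::-1].copy();a=np.radians(8);r=np.array([[np.cos(a),-np.sin(a)],[np.sin(a),np.cos(a)]])
for q in [(-31,-31,28),(-3,-31,28),(-31,-3,28),(31,-17,27),(-17,31,27),(-17,-17,28)]:
    w=r@np.array(q[:2])/1000+[.4361,-.0745]
    cv2.circle(im,tuple(int(v) for v in np.round(wpx([*w,q[2]/1000]))),2,(0,0,255),-1)
cv2.imwrite("pics/w8.png",im)
E
```

```text
clock: 18.67
eef_pos: [0.4533, -0.0896, 0.0711]
ee_rot: [-3.133, -0.219, 0.004]
ft_force: [0.1, -0.8, -0.2]
grip_width: 1.001
grip_force: 0.0
```

View pics/w8.png

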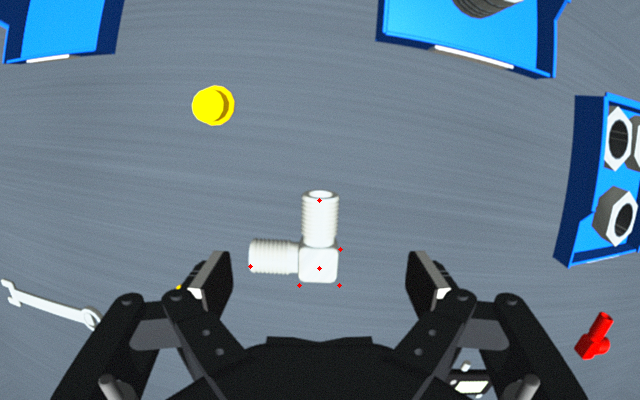

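The wrist picture confirms the yaw. The block sits at (319,262) against a predicted (319,268), so the elbow is about 5 mm further along +x. I correct for that and grip the upright leg.

```bash
python3 -m crank '[1,5,0,-35,0, 1,5,0,-55,0, 1,5,0,-66,0, 1,5,0,-70,0, 1,5,0,-70,0]'
python3 -m crank '[0,0,0,0,0, 0,0,0,0,0, 0,0,0,0,0, 0,0,0,0,0, 0,0,0,0,0]'
python3 -m crank '[0,0,0,0,0, 0,0,0,0,0, 0,0,0,0,0, 0,0,0,0,0]'
python3 -m crank '[0,0,0,20,0, 0,0,0,55,0, 0,0,0,95,0, 0,0,0,130,0, 0,0,0,130,0]'
python3 - <<'E'
from h import *
cv2.imwrite("pics/w9.png",camera("wrist")[:,:,::-1])
E
```

```text
clock: 19.13
eef_pos: [0.4593, -0.0895, 0.0021]
ee_rot: [3.134, 0.219, -0.0]
ft_force: [1.1, -0.6, 0.3]
grip_width: 1.001
grip_force: 0.0
clock: 19.55
eef_pos: [0.4597, -0.0892, 0.0027]
ee_rot: [3.134, 0.219, 0.002]
ft_force: [0.5, 4.4, 2.5]
grip_width: 0.298
grip_force: 13.7
clock: 19.88
eef_pos: [0.4597, -0.0891, 0.0026]
ee_rot: [3.134, 0.22, 0.002]
ft_force: [0.8, 0.5, 5.9]
grip_width: 0.282
grip_force: 58.6
clock: 20.3
eef_pos: [0.4641, -0.0904, 0.139]
ee_rot: [3.13, 0.22, 0.019]
ft_force: [1.2, 0.0, -2.6]
grip_width: 0.281
grip_force: 59.9
```

View pics/w9.png

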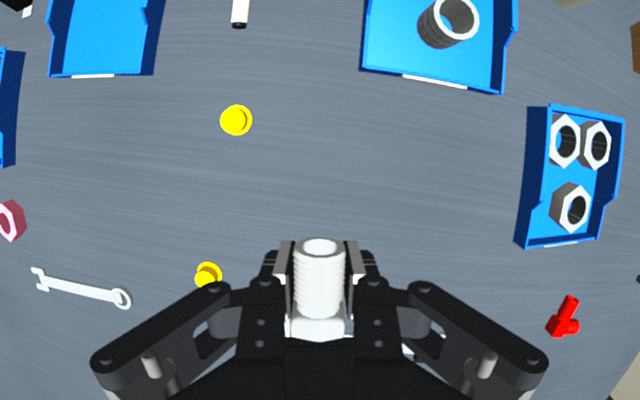

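The elbow's leg is held at (320,270), lying level. Carry it to the elbow tray, square it up, stop above and look.

```bash
python3 -m crank '[0,81,113,0,-8.4, 0,81,113,0,-8.4, 0,81,113,0,-8.4, 0,81,113,0,-8.4, 0,81,113,0,-8.4]' >/dev/null
python3 -m crank '[0,81,113,0,0, 0,81,113,0,0, 0,81,113,0,0, 0,81,113,0,0, 0,81,113,0,0]'
python3 -m crank '[0,0,0,-30,0, 0,0,0,-60,0, 0,0,0,-60,0, 0,0,0,-60,0]'
python3 - <<'E'
from h import *
cv2.imwrite("pics/w10.png",camera("wrist")[:,:,::-1])
E
```

```text
clock: 21.18
eef_pos: [0.6214, 0.1392, 0.1292]
ee_rot: [-3.141, 0.006, 0.004]
ft_force: [-0.5, 0.4, -2.6]
grip_width: 0.282
grip_force: 60.5
clock: 21.52
eef_pos: [0.6165, 0.135, 0.0677]
ee_rot: [3.139, -0.011, -0.015]
ft_force: [0.5, 0.1, -2.2]
grip_width: 0.28
grip_force: 60.4
```

View pics/w10.png

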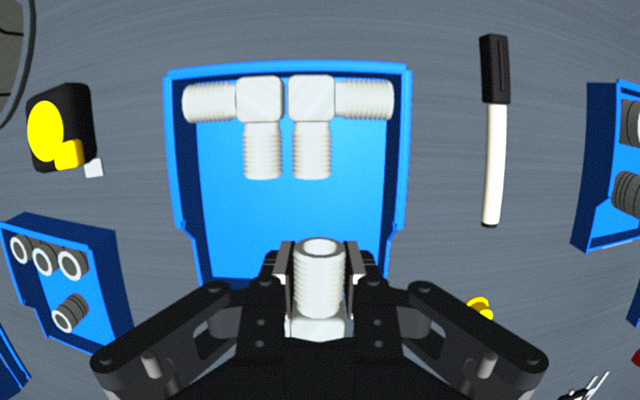

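The elbow is square to its tray, with the stock legs ending at row 180 well ahead of it. Lower and release.

```bash
python3 -m crank '[0,0,0,-30,0, 0,0,0,-50,0, 0,0,0,-59,0, 0,0,0,-63,0, 0,0,0,-65,0]'
python3 -m crank '[0,0,0,-1,0, 0,0,0,-1,0, 0.5,0,0,-1,0, 0.5,0,0,-1,0, 0.5,0,0,-1,0]'
python3 -m crank '[0.5,0,0,0,0, 0.5,0,0,25,0, 0.5,0,0,60,0, 0.5,0,0,100,0, 0.5,0,0,130,0]'
python3 -m crank '[0.5,-150,0,0,0, 0.5,-150,0,0,0, 0.5,-150,0,0,0, 0.5,-150,0,0,0, 0.5,-150,0,0,0]'
python3 - <<'E'
from h import *
w=camera("wrist")[:,:,::-1];s=camera("scene")[:,:,::-1]
c=cv2.resize(s[150:310,170:520],(800,366),interpolation=cv2.INTER_CUBIC)
v=cv2.resize(w[:190],(800,238))
cv2.imwrite("pics/end.png",np.vstack([c,v])[:600])
E
```

```text
clock: 21.98
eef_pos: [0.6216, 0.1367, 0.0077]
ee_rot: [-3.141, 0.011, -0.001]
ft_force: [-0.4, 0.7, -2.5]
grip_width: 0.281
grip_force: 60.4
clock: 22.4
eef_pos: [0.6223, 0.1372, 0.0075]
ee_rot: [-3.141, 0.01, -0.004]
ft_force: [-0.6, -0.5, 0.3]
grip_width: 0.498
grip_force: 0.0
clock: 22.82
eef_pos: [0.6219, 0.1371, 0.1391]
ee_rot: [-3.141, 0.01, -0.004]
ft_force: [1.1, -0.2, 0.4]
grip_width: 0.498
grip_force: 0.0
clock: 23.23
eef_pos: [0.4652, 0.1365, 0.135]
ee_rot: [3.141, -0.009, -0.007]
ft_force: [-0.6, -0.5, -0.9]
grip_width: 0.5
grip_force: 0.0
```

View pics/end.png

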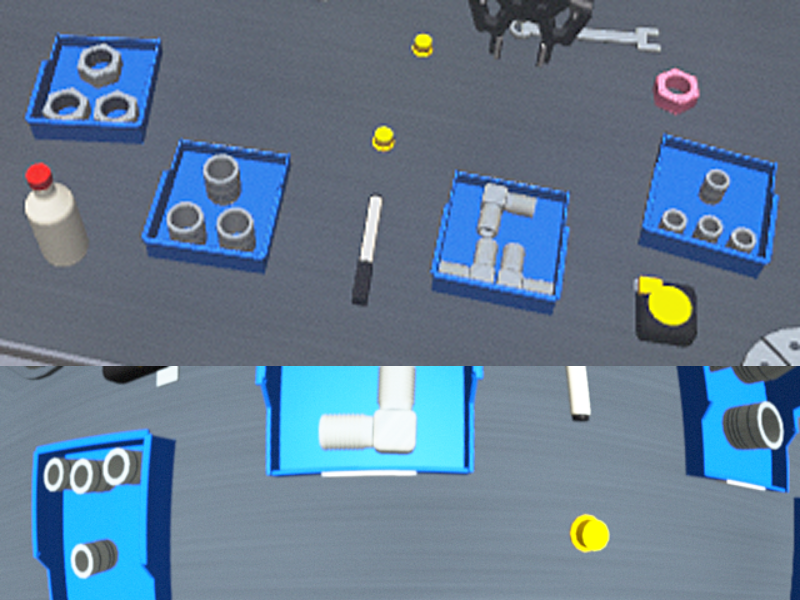

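All four fittings rest in their trays, upright or flat, and free. The elbow at (500,205) is flat with a gap before its stock, and the tape and marker are undisturbed.

```bash
python3 -c "
from workcell import order
print(order.finish_job())"
```

```text
the job is handed in; nothing more can be done
None
```

I put all four fittings back in their matching trays, standing or flat as they were and released. I did not touch the tape measure or the marker, and I handed the job in at about 23 s.

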